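Put the last gold-leaf packs into the trays of their kind

TASK

Put the four loose packs away in the wooden trays, each in a free bay of the tray that already holds a pack of the same kind: the two square leaf blocks, the narrow strip block and the jar of flakes. Only one pack goes in a bay; every pack stands upright and flat on the bay floor, the blocks square to the bay walls. Set the packs down gently, do not drop them, and leave the packs that are already in the trays where they are.

Things in the scene. Friction and masses are not known exactly. Their poses are not given: they have to be found in the camera images.
- square_a: One of two like loose square leaf blocks on the table: gold leaf pressed hard between two thin wooden boards, with crossed steel straps; gold edges. 50 x 50 mm, 36 mm high, rigid, about 110 g. Origin: centre of the underside; x and y along its sides, z up. Either square block may take either free bay of tray_square.
- square_b: The other loose square leaf block, the same in all respects as square_a.
- strip: Loose narrow strip-leaf block, made like the square ones with two steel straps across: 26 mm (x) by 64 mm (y), 36 mm high, rigid, about 70 g. Origin: centre of the underside; z up.
- jar: Loose round glass jar of gold flakes with a flat steel screw lid, standing upright: 42 mm diameter (glass and lid alike), 50 mm high, the lid being the top 14 mm; about 90 g. Origin: centre of the underside; z up.
- tray_square: Low wooden tray for square blocks: three bays in a row along its y, each 74 x 74 mm inside, at y = -78, 0 and +78 mm; outside 82 (x) by 238 (y) mm. Fixed. Walls and dividers 4 mm thick, tops 12 mm and bay floors 4 mm above the table. Origin: centre of the underside, z up. The bay at y = +78 mm holds square_packed, the other two start free.
- tray_strip: Low wooden tray for strip blocks: two bays end to end along its y, each 50 (x) by 86 (y) mm inside, at y = -45 and +45 mm; outside 58 (x) by 184 (y) mm. Fixed. Walls and dividers 4 mm thick, tops 12 mm and bay floors 4 mm above the table. Origin: centre of the underside, z up. The bay at y = -45 mm holds strip_packed, the one at y = +45 mm starts free.
- tray_jar: Low wooden tray for jars: two bays in a row along its y, each 66 x 66 mm inside, at y = -35 and +35 mm; outside 74 (x) by 144 (y) mm. Fixed. Walls and dividers 4 mm thick, tops 12 mm and bay floors 4 mm above the table. Origin: centre of the underside, z up. The bay at y = +35 mm holds jar_packed, the one at y = -35 mm starts free.
- square_packed: Square leaf block, the same as square_a, already in the end bay of tray_square. Loose; must stay where it is.
- strip_packed: Strip block, the same as strip, already in one bay of tray_strip. Loose; must stay where it is.
- jar_packed: Jar, the same as jar, already in one bay of tray_jar. Loose; must stay where it is.
There are look-alikes about, which are no part of the job. What is shaped like the jar but pink is not meant. Leave any purple look-alike of the tray_strip alone.

How it is judged (in metres and radians):
At the end, for the whole second after the job is handed in: Each loose pack is in its own free bay of its kind's tray: within 15 mm of the bay centre in x and y, underside within 4 mm of the bay floor, tilt under 0.12 rad, blocks within 0.25 rad of square (strip lengthwise). Packs already there still in their bays. All released, at rest ((((x of square_a in the frame of tray_square between -0.015 and 0.015 m and y of square_a in the frame of tray_square between -0.093 and -0.063 m and z of square_a in the frame of tray_square between 0 and 0.008 m and angle between square_a's own z axis and vertical below 0.12 rad) and (x of square_b in the frame of tray_square between -0.015 and 0.015 m and y of square_b in the frame of tray_square between -0.015 and 0.015 m and z of square_b in the frame of tray_square between 0 and 0.008 m and angle between square_b's own z axis and vertical below 0.12 rad)) or ((x of square_b in the frame of tray_square between -0.015 and 0.015 m and y of square_b in the frame of tray_square between -0.093 and -0.063 m and z of square_b in the frame of tray_square between 0 and 0.008 m and angle between square_b's own z axis and vertical below 0.12 rad) and (x of square_a in the frame of tray_square between -0.015 and 0.015 m and y of square_a in the frame of tray_square between -0.015 and 0.015 m and z of square_a in the frame of tray_square between 0 and 0.008 m and angle between square_a's own z axis and vertical below 0.12 rad))) and (angle between the y axis of square_a and the y axis of tray_square, either way round below 0.25 rad or angle between the x axis of square_a and the y axis of tray_square, either way round below 0.25 rad) and (angle between the y axis of square_b and the y axis of tray_square, either way round below 0.25 rad or angle between the x axis of square_b and the y axis of tray_square, either way round below 0.25 rad) and x of strip in the frame of tray_strip between -0.015 and 0.015 m and y of strip in the frame of tray_strip between 0.03 and 0.06 m and z of strip in the frame of tray_strip between 0 and 0.008 m and angle between each of strip, jar, square_packed, strip_packed, jar_packed's own z axis and vertical below 0.12 rad and angle between the y axis of strip and the y axis of tray_strip, either way round below 0.25 rad and x of jar in the frame of tray_jar between -0.015 and 0.015 m and y of jar in the frame of tray_jar between -0.05 and -0.02 m and z of jar in the frame of tray_jar between 0 and 0.008 m and x of square_packed in the frame of tray_square between -0.015 and 0.015 m and y of square_packed in the frame of tray_square between 0.063 and 0.093 m and z of square_packed in the frame of tray_square between 0 and 0.008 m and x of strip_packed in the frame of tray_strip between -0.015 and 0.015 m and y of strip_packed in the frame of tray_strip between -0.06 and -0.03 m and z of strip_packed in the frame of tray_strip between 0 and 0.008 m and x of jar_packed in the frame of tray_jar between -0.015 and 0.015 m and y of jar_packed in the frame of tray_jar between 0.02 and 0.05 m and z of jar_packed in the frame of tray_jar between 0 and 0.008 m and linear speed of each of square_a, square_b, strip, jar below 0.02 m/s and angular speed of each of square_a, square_b, strip, jar below 0.2 rad/s); the robot touches nothing.
It fails at once if a pack that was already in a tray is shifted by more than 10 mm (distance of any of square_packed, strip_packed, jar_packed from where it was at the start of the episode above 0.01 m).
It fails at once if a loose pack is dropped (moves faster than 0.6 m/s with no finger on it: a fall of about 18 mm) ((linear speed of square_a above 0.6 m/s and contact force between the fingers and square_a below 0.05 N) or (linear speed of square_b above 0.6 m/s and contact force between the fingers and square_b below 0.05 N) or (linear speed of strip above 0.6 m/s and contact force between the fingers and strip below 0.05 N) or (linear speed of jar above 0.6 m/s and contact force between the fingers and jar below 0.05 N)).
It also fails if it takes over 93 s, if anything falls off the work surface, if the arm or the gripper's body presses on something with over 40 N, if the wrist force passes 120 N, or if a joint passes its speed limit or range.

ROBOT

A 7-joint arm with a two-finger parallel gripper is mounted at the origin on the work surface. World frame = base frame: x ahead of the robot, y to its left, z up, the work surface at z = 0. Lengths are in mm, angles in rad, forces in N, time in s.
With the tool pointing down it reaches from about 400 to 900 mm from the base axis. Payload 5.6 kg.
Tool frame: the origin (TCP) lies midway between the tips of the shut fingers; the grasp point (between the pads) lies 19 mm behind it; x points along the fingers, y is the direction in which the jaws open and shut, and the axes are right-handed (so a half turn about x gives the same grasp; the last joint's range is limited). The gripper opens to 92 mm and grips with 3 to 60 N. Pads are 20 mm wide; open, the fingers measure 128 mm over their backs; the gripper's body (75 mm by 189 mm) begins 69 mm behind the grasp point.
Start: joints at [-1.377, 0.468, -0.012, 1.603, 0.006, 1.071, -0.056], TCP at [152.527, 631.858, 214.592] pointing down, gripper open.
Joint ranges: [-2.53, 2.53], [-0.31, 2.02], [-1.57, 1.55], [0.28, 2.44], [-1.29, 4.43], [0.15, 1.84], [-2.92, 2.92]. Speed limits (rad/s): [2.57, 2.57, 3.14, 3.14, 3.14, 3.14, 3.14].

INTERFACE

Orientations are given as a rotation vector (axis times angle).
In Python, from cell import robot, grip, kin, viewer gives the robot as it stands. Calls block until the motion is done:
- robot.movep(position, orientation): joint-space move of the TCP to a pose.
- robot.servo_line(position, feed=150, rotation=None): straight line of the TCP; rotation=None keeps the orientation; feed is the mean speed in mm/s.
- robot.goto_joints(angles): joint-space move.
- grip(opening, newtons=None): opening from 0.0 (shut) to 1.0 (fully open); newtons is the grip in N (None keeps the last); returns when the fingers have stopped.
- robot.hold(seconds).
- kin.ik(position, orientation): joint angles nearest the present ones, or None.
- robot.observe(): the state.
- viewer.read_camera(name): name is "scene" or "top" or "wrist"; returns the picture (400x640x3 uint8, red, green, blue); there is no depth.
- viewer.camera_info(name): a dict with "camera_matrix" (3x3 intrinsics, pixels), "R" (3x3) and "t" (3): a world point X has camera coordinates R X + t. Camera axes: x right, y down, z forward; pixel columns grow to the right and rows downward; lengths in mm; the calibration is good to about 2 mm. A picture is of the moment at which its call begins: read the wrist's pose just before it. camera_info takes no time and is no camera call; for the wrist camera it gives the pose at the moment of the call.
A pose or a line that the arm cannot do raises robot.IKError and nothing moves.
- robot.job_done(): hands the job in, once; it reports no verdict.
Trained networks look in the newest picture that a camera, given by its name, has taken for a name from the list of things; names that differ only in an ending like _2 or _b are one class to them, and where a whole thing is asked for, a point or a joint stands for the part that bears it (a point fixed in the world has none). Each returns a list of dicts, best first, with "confidence" (0 to 1); they miss things now and then, are a little off and sometimes report something else, mostly with a low value. They report only what shows in the picture. A call takes as long as a camera call. They do not tell look-alikes from the thing itself.
- viewer.silhouettes(name, camera): "mask" (400x640 bool, what is visible of it).
- viewer.pinpoint(name, camera): "at" ([x, y, z] in mm, in the coordinates of the camera as it stood for that picture, good to about 4 mm: a listed point, or the origin of a listed thing).
The state is a dict: "t": time; "joints": joint angles; "joint_velocities": joint speeds; "joint_torque": joint torques, N m; "tcp_pos": TCP position; "tcp_rot": TCP orientation; "contact_force": force on the tool from outside, world axes, zero at the start; "wrist_torque": the same for the moment, N m; "grip_width": opening from 0.0 (shut) to 1.0 (fully open).
Only numpy, scipy, OpenCV 4.12 (cv2) and the standard library are available. Lean on these libraries where they do the work, as an engineer would, in place of code of your own. Each camera call takes 0.05 s, during which the arm holds its last target. There are 200 camera calls.

## Working session

There is one attempt and no reset: what is moved stays moved. The work goes in short steps, each a Python script; the robot and the scene stay as the last script left them, time stands still between calls to the robot, and variables do not carry over. Pictures are saved under pics/ and viewed, about 12 in all and at most 16, crops included, and the job is handed in when it is done.

```bash
mkdir -p pics; ls; python3 - <<'E'
from cell import robot, grip, kin, viewer
import cv2, numpy as np
s=robot.observe(); print(s)
for c in ("top","scene"):
    im=viewer.read_camera(c); cv2.imwrite(f"pics/{c}0.png",im[:,:,::-1])
    ci=viewer.camera_info(c); R,t=np.array(ci["R"]),np.array(ci["t"]); print(c,ci["camera_matrix"],"centre",-R.T@t, "fwd",R[2])
    for n in ["square_a","strip","jar","tray_square","tray_strip","tray_jar"]:
        for d in viewer.pinpoint(n,c):
            X=R.T@(np.array(d["at"])-t); print(c,n,X.round(1),round(d["confidence"],2))
print(robot.observe()["t"])
E
```

```text
pics
{'t': 0.0, 'joints': array([-1.37700097,  0.46837968, -0.01158394,  1.60361403,  0.00601334,
        1.07141226, -0.0562963 ]), 'joint_velocities': array([ 0.00021188, -0.00250303,  0.00109823,  0.00033615,  0.00079732,
       -0.00208954,  0.00041374]), 'joint_torque': array([ 7.92376068e-04, -5.20570707e+01, -1.23341652e-02, -2.43752736e+01,
       -5.66587178e-02,  1.75925600e-02,  1.87475002e-04]), 'tcp_pos': array([152.42909257, 631.27243879, 213.64270233]), 'tcp_rot': array([ 0.18455811,  1.56285102, -0.18735656]), 'contact_force': array([-0.09096063, -0.28985798, -0.56474695]), 'wrist_torque': array([0.04640213, 0.00723403, 0.00542027]), 'grip_width': 1.001315412963372}
top [[426.69380368   0.         324.99740496]
 [  0.         426.69380368 196.65762773]
 [  0.           0.           1.        ]] centre [450.96377822  48.82440025 956.31421864] fwd [ 0.10241112 -0.01401297 -0.99464345]
top square_a [ 380.7 -281.4    4.7] 0.66
top square_a [434.9 -60.6  -3.5] 0.56
top strip [442.9  97.8   0.6] 0.84
top jar [341.2 198.5  -0. ] 0.87
top jar [365.5 297.1  -3.8] 0.62
top tray
[... 264 characters left out ...]
     443.98300176 200.247061  ]
 [  0.           0.           1.        ]] centre [1109.7157565  -582.21133265  629.15180494] fwd [-0.54505292  0.60713279 -0.57819296]
scene square_a [434.4 -59.6  -5. ] 0.87
scene square_a [ 381.8 -281.7   -3.1] 0.81
scene strip [441.5  96.1  -4.5] 0.57
scene strip [ 382.5 -283.7   -1.9] 0.31
scene jar [342.  197.2   0.4] 0.79
scene jar [ 5.532e+02 -2.683e+02 -1.000e-01] 0.64
scene tray_square [ 549.1 -268.     1.8] 0.62
scene tray_strip [625.4 -14.4  -2.7] 0.78
scene tray_strip [562.  291.3  -0. ] 0.71
scene tray_strip [725.3 336.7   0.8] 0.68
scene tray_strip [ 6.331e+02 -5.330e+01  3.000e-01] 0.64
scene tray_jar [ 5.598e+02  2.904e+02 -4.000e-01] 0.61
0.7
```

View pics/top0.png

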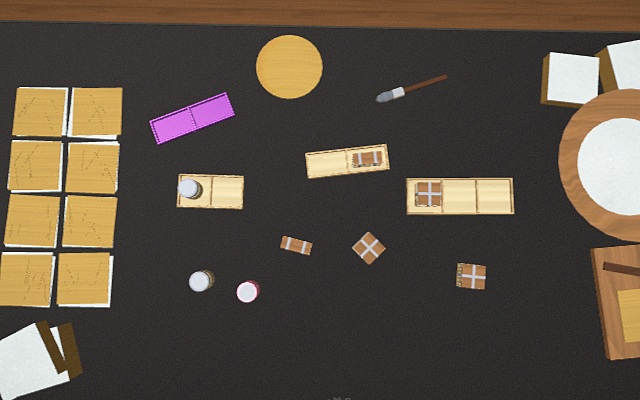

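View pics/scene0.png

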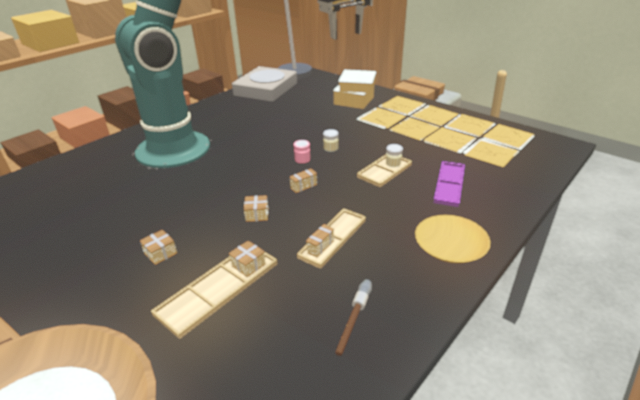

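The top picture shows the glass jar at (201,281), pink one (248,292), strip (296,245), squares (368,248) and (471,276). The trays are jar (210,191), strip (347,161) and square (460,196), with the purple look-alike at (192,118). The best "jar" hit, at y≈198, is the pink one, so the real jar is near (365,297). I'll refine the poses by fitting projected boxes.

```bash
cat > h.py <<'E'
from cell import robot, grip, kin, viewer
import cv2, numpy as np
from scipy.optimize import minimize
from scipy.spatial.transform import Rotation as Ro
def proj(ci,P):
    c=np.asarray(P)@np.array(ci["R"]).T+np.array(ci["t"]); p=c@np.array(ci["camera_matrix"]).T
    return p[:,:2]/p[:,2:]
def solid(dim,z0=0):
    w,l,h=dim
    if l is None:
        a=np.linspace(0,2*np.pi,40); xy=np.c_[np.cos(a),np.sin(a)]*w/2
    else: xy=np.array([[1,1],[1,-1],[-1,-1],[-1,1]])*[w/2,l/2]
    return np.vstack([np.c_[xy,np.full(len(xy),z)] for z in (z0,z0+h)])
def hull(ci,S,p):
    c,s=np.cos(p[2]),np.sin(p[2]); W=S@np.array([[c,s,0],[-s,c,0],[0,0,1]])+[p[0],p[1],0]
    return cv2.convexHull(proj(ci,W).astype(np.float32))[:,0]
def fit(ci,im,dim,x,y,yaws,z0=0,thr=70):
    """pose of a box/cylinder: best IoU of its projection with the bright blob there"""
    S=solid(dim,z0); m=(cv2.GaussianBlur(im,(3,3),0).max(2)>thr).astype(np.uint8)
    n,lab=cv2.connectedComponents(m)
    h=hull(ci,S,[x,y,yaws[0]]); u,v=h.mean(0).astype(int)
    k=np.bincount(lab[max(v-6,0):v+7,max(u-6,0):u+7].ravel(),minlength=n); k[0]=0
    m=(lab==k.argmax()).astype(np.uint8)
    ct,_=cv2.findContours(m,cv2.RETR_EXTERNAL,cv2.CHAIN_APPROX_NONE); m=cv2.drawContours(m*0,ct,-1,1,-1)
    q=4; M=cv2.resize(m*1.0,None,fx=q,fy=q,interpolation=cv2.INTER_LINEAR)>.5
    def cost(p):
        d=np.zeros(M.shape,np.uint8); cv2.fillConvexPoly(d,np.round(((hull(ci,S,p)+.5)*q-.5)*16).astype(np.int32),1,shift=4)
        d=d>0; return 1-(d&M).sum()/(d|M).sum()
    best=min((minimize(cost,[x,y,a],method="Nelder-Mead",options=dict(initial_simplex=[[x,y,a],[x+8,y,a],[x,y+8,a],[x,y,a+.15]],xatol=.05,fatol=1e-4)) for a in yaws),key=lambda r:r.fun)
    return best.x,1-best.fun
E
python3 - <<'E'
from h import *
im=cv2.imread("pics/top0.png"); ci=viewer.camera_info("top")
D=dict(sqA=((50,50,36),381,-281,[0,.4,.8,1.2]),sqB=((50,50,36),435,-60,[0,.4,.8,1.2]),strip=((26,64,36),442,97,[-.3,0,.3,-.6]),
 jar=((42,None,50),365,297,[0]),tsq=((82,238,12),555,-262,[-.2,0,.2]),tstrip=((58,184,12),630,-15,[-.2,0,.2]),tjar=((74,144,12),559,291,[-.2,0,.2]))
for k,(d,x,y,a) in D.items():
    p,i=fit(ci,im,d,x,y,a); print(k,p.round(2),round(i,3)); 
    cv2.polylines(im,[np.round(hull(ci,solid(d),p)).astype(int)],True,(0,255,0),1)
cv2.imwrite("pics/fit0.png",cv2.resize(im[100:320,150:540],(780,440)))
E
```

```text
sqA [ 3.7882e+02 -2.8312e+02 -8.0000e-02] 0.94
sqB [436.72 -60.91   0.8 ] 0.915
strip [ 4.407e+02  9.782e+01 -2.400e-01] 0.87
jar [3.6361e+02 2.9844e+02 1.0000e-01] 0.955
tsq [ 5.5505e+02 -2.6664e+02  1.0000e-02] 0.966
tstrip [ 6.3082e+02 -1.2110e+01  1.3000e-01] 0.948
tjar [ 5.5825e+02  2.9187e+02 -2.0000e-02] 0.943
```

View pics/fit0.png

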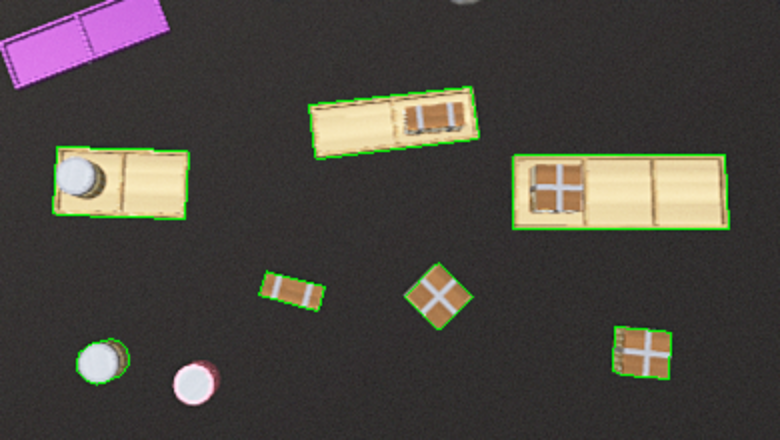

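```bash
cat >> h.py <<'E'
def rv(yaw): return (Ro.from_euler("z",yaw)*Ro.from_euler("y",np.pi/2)).as_rotvec()
TR=dict(tsq=(555.05,-266.64,.01),tstrip=(630.82,-12.11,.13),tjar=(558.25,291.87,-.02))
def bay(t,y): X,Y,a=TR[t]; return np.array([X-np.sin(a)*y,Y+np.cos(a)*y]),a
JOBS=dict(  # pick xy, jaw yaw, place (xy, jaw yaw), TCP above underside
 jar=((363.6,298.4),-np.pi/2,bay("tjar",-35),18),
 strip=((440.7,97.8),-.24-np.pi/2,bay("tstrip",45),14),
 sqB=((436.7,-60.9),.8-np.pi/2,bay("tsq",0),14),
 sqA=((378.8,-283.1),-.08-np.pi/2,bay("tsq",-78),14))
UP=160
def plan(k):
    xy,a,(pxy,pa),h=JOBS[k]; return np.array(xy),a,pxy,pa-np.pi/2,h
def say(m):
    s=robot.observe(); print(m,"t",round(s["t"],1),"tcp",s["tcp_pos"].round(1),"F",s["contact_force"].round(1),"w",round(s["grip_width"]*92,1))
def pick(k,force=20):
    xy,a,_,_,h=plan(k)
    robot.movep([*xy,UP],rv(a)); robot.servo_line([*xy,h+1],feed=120); say("at"); grip(0.0,force); say("gripped")
    robot.servo_line([*xy,UP],feed=120); say("lifted")
def place(k,open_to):
    _,_,p,a,h=plan(k)
    robot.movep([*p,UP],rv(a)); robot.servo_line([*p,h+12],feed=120); robot.hold(.3); f0=robot.observe()["contact_force"][2]
    for z in np.arange(h+8,h+2.4,-.7):
        robot.servo_line([*p,z],feed=15); f=robot.observe()["contact_force"][2]
        if z<h+7 and f-f0>3: break
    say(f"down z={z:.1f} f0={f0:.1f}"); grip(open_to); robot.hold(.2); say("open"); robot.servo_line([*p,UP],feed=120)
E
python3 - <<'E'
from h import *
for k in JOBS:
    xy,a,p,pa,h=plan(k)
    for lab,q,yaw in(("pick",xy,a),("place",p,pa)):
        for o in(0,np.pi):
            J=[kin.ik([*q,z],rv(yaw+o)) for z in (UP,h)]
            print(k,lab,q.round(0),round(yaw+o,2),[None if j is None else np.round(j,2).tolist() for j in J])
E
```

```text
jar pick [364. 298.] -1.57 [[-1.1, 0.24, 0.39, 2.1, -0.12, 0.82, -0.63], [-1.01, 0.51, 0.3, 2.17, -0.3, 0.5, -0.48]]
jar pick [364. 298.] 1.57 [[-0.58, 0.25, -0.21, 2.07, 0.07, 0.83, 2.32], [-0.54, 0.51, -0.26, 2.14, 0.26, 0.51, 2.15]]
jar place [558. 257.] -1.59 [[-0.85, 0.49, 0.49, 1.77, -0.28, 0.95, -0.27], [-0.79, 0.69, 0.41, 1.83, -0.41, 0.7, -0.17]]
jar place [558. 257.] 1.55 [[-0.36, 0.47, -0.16, 1.73, 0.09, 0.94, 2.56], [-0.31, 0.68, -0.23, 1.8, 0.23, 0.69, 2.45]]
strip pick [441.  98.] -1.81 [[-0.82, 0.22, 0.6, 2.15, -0.17, 0.81, -0.35], [-0.6, 0.5, 0.37, 2.22, -0.38, 0.48, -0.17]]
strip pick [441.  98.] 1.33 [[-0.42, 0.2, 0.14, 2.13, -0.04, 0.81, 2.65], [-0.21, 0.48, -0.09, 2.2, 0.1, 0.46, 2.52]]
strip place [625.  33.] -1.44 [[-0.56, 0.54, 0.62, 1.75, -0.37, 0.98, 0.34], [-0.45, 0.72, 0.47, 1.8, -0.47, 0.73, 0.41]]
strip place [625.  33.] 1.7 [[-0.93, 0.91, 1.34, 1.77, -0.93, 1.27, -2.35], [-0.91, 1.22, 1.33, 1.83, -1.28, 1.26, -2.18]]
sqB pick [437. -61.] -0.77 [[-0.55, 0.21, 0.69, 2.18, -0.18, 0.81, 1.06], [-0.38, 0.52, 0.53, 2.25, -0.56, 0.5, 1.39]]
sqB pick [437. -61.] 2.37 [[-1.03, 0.48, 1.38, 2.2, -0.6, 0.94, -1.63], [-0.79, 0.8, 1.11, 2.27, -1.1, 0.8, -1.24]]
sqB place [ 555. -267.] -1.56 [[-0.18, 0.57, 0.8, 1.78, -0.48, 1.0, 0.81], [-0.1, 0.77, 0.68, 1.84, -0.68, 0.78, 0.96]]
sqB place [ 555. -267.] 1.58 [[-0.44, 0.89, 1.34, 1.79, -0.92, 1.26, -1.97], [-0.42, 1.21, 1.33, 1.86, -1.28, 1.25, -1.78]]
sqA pick [ 379. -283.] -1.65 [[-0.34, 0.4, 1.12, 2.12, -0.47, 0.89, 0.98], [0.09, 0.57, 0.59, 2.18, -0.61, 0.55, 1.06]]
sqA pick [ 379. -283.] 1.49 [[-0.46, 0.58, 1.37, 2.13, -0.69, 1.0, -1.94], [1.24, 0.69, -0.83, 2.11, 0.82, 0.7, 2.92]]
sqA place [ 556. -345.] -1.56 [[0.06, 0.59, 0.64, 1.67, -0.4, 1.01, 0.84], [0.17, 0.76, 0.47, 1.73, -0.47, 0.77, 0.89]]
sqA place [ 556. -345.] 1.58 [[-0.28, 0.95, 1.34, 1.69, -0.96, 1.31, -1.88], [-0.27, 1.24, 1.33, 1.76, -1.28, 1.28, -1.73]]
```

All the poses with yaw near −π/2 are reachable, so I'll start with the jar.

```bash
python3 - <<'E'
from h import *
pick("jar")
E
```

```text
at t 3.5 tcp [364.  298.7  19.5] F [-0.5 -0.  -0.1] w 92.3
gripped t 4.3 tcp [363.6 298.4  19. ] F [-0.7 -0.2  0.8] w 41.9
lifted t 5.6 tcp [363.2 298.  159.4] F [-1.   0.9 -0.6] w 41.4
```

```bash
python3 - <<'E'
from h import *
place("jar",.8); say("up")
im=viewer.read_camera("top"); cv2.imwrite("pics/top1.png",im[:,:,::-1]); cv2.imwrite("pics/top1c.png",cv2.resize(im[100:320,150:540,::-1],(780,440)))
im=viewer.read_camera("wrist"); cv2.imwrite("pics/wr1.png",im[:,:,::-1])
E
```

```text
down z=22.5 f0=-0.7 t 9.6 tcp [557.6 256.9  23. ] F [-2.  -0.3  5.9] w 41.3
open t 10.5 tcp [557.6 256.9  22.5] F [ 0.6  0.1 -0.3] w 73.8
up t 11.8 tcp [557.  256.7 159.1] F [ 0.2 -0.2  0.5] w 73.5
```

View pics/wr1.png

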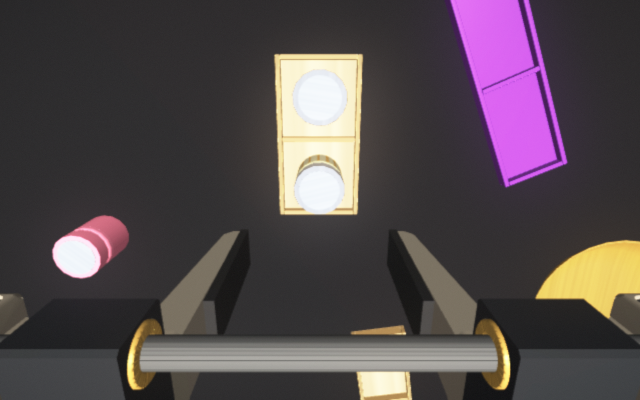

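The wrist picture shows the jar standing in the near bay at (320,187), with the packed jar at (320,97) untouched. Contact came at the expected height. Next are the strip and the near square block.

```bash
python3 - <<'E'
from h import *
pick("strip")
w=robot.observe()["grip_width"]*92
if 22<w<30: place("strip",.7); say("up")
im=viewer.read_camera("wrist"); cv2.imwrite("pics/wr2.png",im[:,:,::-1])
E
```

```text
at t 14.0 tcp [441.2  97.9  15.5] F [0.  0.5 0.4] w 73.9
gripped t 14.8 tcp [440.7  97.8  15. ] F [-0.4 -0.6 -0.2] w 25.2
lifted t 16.2 tcp [440.2  97.6 159.4] F [ 0.1  0.3 -0.6] w 25.5
down z=18.5 f0=-0.3 t 20.2 tcp [625.   32.5  19. ] F [-1.5  0.7  5.4] w 25.1
open t 21.1 tcp [625.   32.5  18.5] F [ 0.5 -0.9  0.1] w 64.4
up t 22.5 tcp [624.4  32.6 159.1] F [-0.7  0.6  0.5] w 64.4
```

View pics/wr2.png

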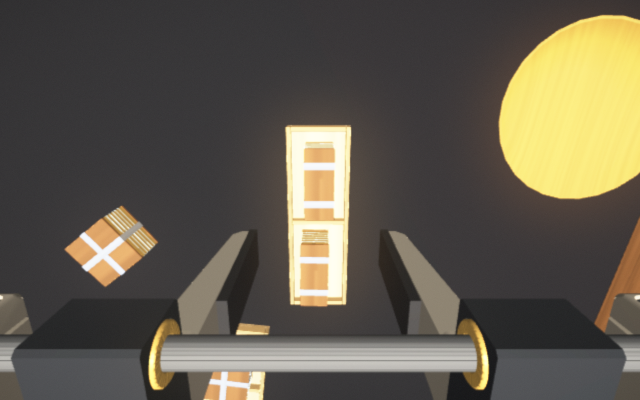

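The strip I placed is the upper one at (319,185), centred and square. The packed one is at (315,268). Now both squares.

```bash
python3 - <<'E'
from h import *
for k in("sqB","sqA"):
    grip(.95); pick(k)
    if not 46<robot.observe()["grip_width"]*92<54: print("bad grasp"); break
    place(k,.85); say("up")
    im=viewer.read_camera("wrist"); cv2.imwrite(f"pics/wr_{k}.png",im[:,:,::-1])
E
```

```text
at t 25.2 tcp [437.2 -60.9  15.5] F [0.1 0.  0.4] w 87.5
gripped t 25.9 tcp [436.7 -60.8  15.1] F [-0.3 -0.6  2.1] w 49.6
lifted t 27.3 tcp [436.2 -60.9 159.4] F [ 0.6 -0.7 -2.2] w 49.5
down z=18.5 f0=-0.6 t 31.4 tcp [ 555.1 -266.7   19.1] F [-1.3  1.3  5.3] w 49.4
open t 32.2 tcp [ 555.  -266.6   18.5] F [-0.2  0.5 -0.1] w 78.1
up t 33.5 tcp [ 554.6 -266.3  159.2] F [-0.8 -0.1 -0.7] w 78.2
at t 36.0 tcp [ 379.2 -283.4   15.5] F [ 0.4 -0.6  1.2] w 87.3
gripped t 36.7 tcp [ 378.8 -283.1   15.1] F [-0.5  0.4  1.6] w 49.5
lifted t 38.1 tcp [ 378.4 -282.8  159.5] F [-0.1 -0.2 -1.6] w 49.4
down z=18.5 f0=-1.5 t 42.1 tcp [ 555.9 -344.6   19.1] F [-2.2  1.6  5. ] w 49.1
open t 42.9 tcp [ 555.8 -344.7   18.5] F [-0.2  0.1 -0.8] w 78.1
up t 44.2 tcp [ 555.4 -344.3  159.1] F [ 0.1  0.1 -0.2] w 78.0
```

View pics/wr_sqA.png

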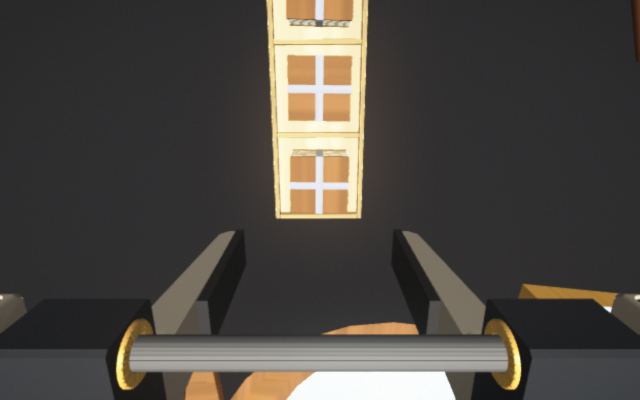

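All three squares sit one to a bay and square to the walls: (319,10) packed, (319,88) and (319,183) placed. I'll retreat and take one overview.

```bash
python3 - <<'E'
from h import *
robot.goto_joints([-1.377,.468,-.012,1.603,.006,1.071,-.056])
im=np.ascontiguousarray(viewer.read_camera("top")[:,:,::-1]); ci=viewer.camera_info("top"); say("end")
D=dict(jar=((42,None,50),bay("tjar",-35)),strip=((26,64,36),bay("tstrip",45)),sqB=((50,50,36),bay("tsq",0)),sqA=((50,50,36),bay("tsq",-78)),
 jp=((42,None,50),bay("tjar",35)),sp=((26,64,36),bay("tstrip",-45)),qp=((50,50,36),bay("tsq",78)))
B=cv2.resize(im[100:320,150:540],None,fx=2,fy=2)
for d,(p,a) in D.values():
    S=solid(d,4); S=S[len(S)//2:]   # top-face outline if standing at the bay centre
    cv2.polylines(B,[np.round((hull(ci,S,[*p,a])-[150,100])*2).astype(int)],True,(0,255,0),1)
cv2.imwrite("pics/end.png",B)
E
```

```text
end t 48.0 tcp [153.1 631.6 214. ] F [ 0.4 -0.1 -0.3] w 78.1
```

View pics/end.png

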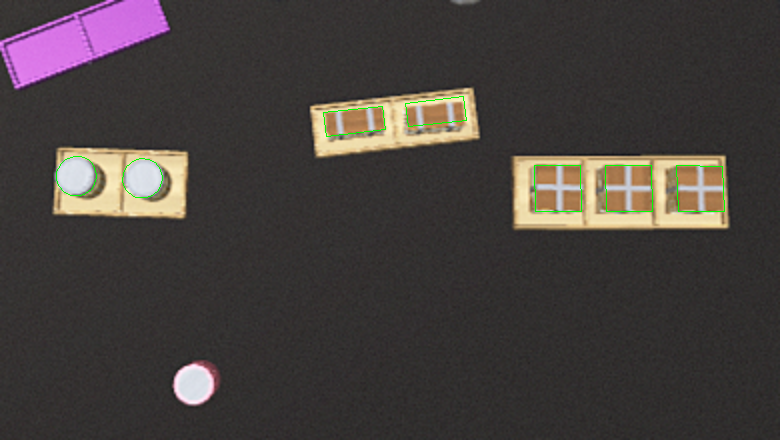

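Every pack lines up with its bay-centre outline to within 1–2 px (about 2–4 mm), and the packed ones and look-alikes haven't moved. Handing in.

```bash
python3 -c "
from cell import robot
robot.job_done()"
```

```text
the job is handed in; nothing more can be done
```

All four loose packs are in the trays and the job was handed in at about 48 s of the 93 s allowed. The jar, the strip and both square blocks each stand in a free bay of their own kind's tray. I lowered each pack until it touched the bay floor, then released it.

- **Grasps and set-downs:** the grip widths matched the packs (about 42, 25, 49.5 and 49.5 mm). Each pack touched down at the expected floor height with about 5–6 N.
- **Final pictures:** in the last overhead picture every pack lies within about 2–4 mm of its bay centre and looks upright; the blocks are square to the walls. The packs already in the trays, the pink jar and the purple tray show no visible movement.
- **Disagreement:** the network's best match for "jar" was the pink look-alike, so I ignored it and used the glass jar seen in the picture. No check failed.

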